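Tick off two parts on the tally tray

ROBOT

A 6-joint arm with a two-finger parallel gripper is mounted at the origin on a cart in front of the work surface, level with it; the furniture and walls round the work are solid. World frame = base frame: x ahead of the robot, y to its left, z up, the work surface at z = 0. Lengths are in m, angles in rad, forces in N, time in s.
With the tool pointing down it reaches from about 0.275 to 0.825 m from the base axis. Payload 4.9 kg.
Tool frame: the origin (TCP) lies midway between the tips of the shut fingers; the grasp point (between the pads) lies 19 mm behind it (bot.grip_depth is the distance from the TCP to the grasp point, in m); y points along the fingers, x is the direction in which the jaws open and shut, and the axes are right-handed (so a half turn about y gives the same grasp; the last joint's range is limited). The gripper opens to 85 mm and grips with 20 to 120 N. Pads are 22 mm wide; open, the fingers measure 114 mm over their backs; the gripper's body (76 mm by 85 mm) begins 54 mm behind the grasp point. The pads swing forward as they close: fully open they stand 13 mm farther back than shut.
Start: joints at [0.988, 0.326, -0.193, 1.052, 0, 1.437], TCP at [0.239, 0.496, 0.231] pointing down, gripper open.
Joint ranges: [-2.65, 2.65], [-0.97, 1.79], [-1.3, 1.35], [-1.93, 2.1], [-1.47, 1.37], [-3.14, 3.14]. Speed limits (rad/s): [2.57, 2.57, 3.14, 3.14, 3.14, 3.14].

INTERFACE

Orientations are given as a unit quaternion [w, x, y, z].
In Python, from cell import bot gives the robot as it stands. Calls block until the motion is done:
- bot.move_pose(position, orientation): joint-space move of the TCP to a pose.
- bot.move_linear(position, speed=0.15, rotation=None, until_force=None): straight line of the TCP; rotation=None keeps the orientation; speed is the mean speed in m/s. With until_force (N) it stops when the force on the tool has changed by that much, and returns True; else False.
- bot.goto_joints(angles): joint-space move.
- bot.set_gripper(opening, grasp_force=None): opening from 0.0 (shut) to 1.0 (fully open); grasp_force is the grip in N (None keeps the last); returns when the fingers have stopped.
- bot.wait(seconds).
- bot.solve_ik(position, orientation): joint angles nearest the present ones, or None.
- bot.camera(name): name is "side" or "top" or "wrist"; returns the picture (384x512x3 uint8, red, green, blue); there is no depth.
- bot.calibration(name): a dict with "mtx" (3x3 intrinsics, pixels), "extrinsics" (4x4, takes a point from world to camera coordinates); the wrist camera has in their place "hand_eye" (4x4, takes a point from camera to tool coordinates, whose origin is the TCP and whose axes are the tool frame's). Camera axes: x right, y down, z forward; pixel columns grow to the right and rows downward; lengths in m; the calibration is good to about 2 mm. The wrist camera is an equidistant fisheye: a pixel r from the principal point sees the ray r / f radians off the axis. A picture is of the moment at which its call begins: read the wrist's pose just before it. calibration takes no time and is no camera call.
A pose or a line that the arm cannot do raises bot.PlanningError and nothing moves.
- bot.close_job(): hands the job in, once; it reports no verdict.
Trained networks look in the newest picture that a camera, given by its name, has taken for a name from the list of things; names that differ only in an ending like _2 or _b are one class to them, and where a whole thing is asked for, a point or a joint stands for the part that bears it (a point fixed in the world has none). Each returns a list of dicts, best first, with "confidence" (0 to 1); they miss things now and then, are a little off and sometimes report something else, mostly with a low value. They report only what shows in the picture. A call takes as long as a camera call.
- bot.search_frame(camera, thing): "bbox" ([left, top, width, height] in pixels, round what is visible of it).
Readings, each from a call of its own:
- bot.read_clock(): time.
- bot.read_joint_positions(): joint angles.
- bot.read_joint_vel(): joint speeds.
- bot.read_joint_efforts(): joint torques, N m.
- bot.read_position(): TCP position.
- bot.read_tool_rot(): TCP orientation.
- bot.read_ft_force(): force on the tool from outside, world axes, zero at the start.
- bot.read_moment(): the same for the moment, N m.
- bot.read_gripper_width(): opening from 0.0 (shut) to 1.0 (fully open).
Only numpy, scipy, OpenCV 4.12 (cv2) and the standard library are available. Lean on these libraries where they do the work, as an engineer would, in place of code of your own. Each camera call takes 0.05 s, during which the arm holds its last target. There are 200 camera calls.

TASK

Tick off the parts on the tally tray: with the fingertips, gently press the yellow key in front of the brass-coloured bush fully down, then the key in front of the flat steel ring; the keys stay down by themselves. Leave the other two keys up, and leave the parts in the tray and the things lying round it where they are, neither shifted nor picked up. Finish with the hand clear of everything.

Things in the scene. Friction and masses are not known exactly. Their poses are not given: they have to be found in the camera images.
- tally_tray: tray fixed to the bench, 140 (x) by 290 mm (y), origin on the bench at z = 0, z up, x from the keys to the pockets. Four pockets (68 x 66 mm, floor at 6 mm, walls to 17 mm) at x = 22, y = 105, 35, -35, -105 mm hold one part each. A blue rail (22 mm high) along the -x side has four like yellow keys at x = -55 mm, each in front of its pocket (same y). Turned by up to 20 degrees
- key_a (a joint): slide of the key at the tray's +y end, m: 0 = up (start, top 34 mm above the bench), 0.008 = fully down on its stop (top 26 mm). It moves against about 3 N of steady friction and has no spring, so it stays wherever it is pushed to; it is down beyond 0.006
- key_a_top (a point): centre of the flat top of the yellow key at the tray's +y end; cap 24 mm diameter, stands 12 mm above the blue rail when up, and this point sinks with it
- key_b (a joint): slide of the key second from the +y end, m: 0 = up (start, top 34 mm above the bench), 0.008 = fully down on its stop (top 26 mm). It moves against about 3 N of steady friction and has no spring, so it stays wherever it is pushed to; it is down beyond 0.006
- key_b_top (a point): centre of the flat top of the yellow key second from the +y end; cap 24 mm diameter, stands 12 mm above the blue rail when up, and this point sinks with it
- key_c (a joint): slide of the key third from the +y end, m: 0 = up (start, top 34 mm above the bench), 0.008 = fully down on its stop (top 26 mm). It moves against about 3 N of steady friction and has no spring, so it stays wherever it is pushed to; it is down beyond 0.006
- key_c_top (a point): centre of the flat top of the yellow key third from the +y end; cap 24 mm diameter, stands 12 mm above the blue rail when up, and this point sinks with it
- key_d (a joint): slide of the key at the tray's -y end, m: 0 = up (start, top 34 mm above the bench), 0.008 = fully down on its stop (top 26 mm). It moves against about 3 N of steady friction and has no spring, so it stays wherever it is pushed to; it is down beyond 0.006
- key_d_top (a point): centre of the flat top of the yellow key at the tray's -y end; cap 24 mm diameter, stands 12 mm above the blue rail when up, and this point sinks with it
- brass_bush: plain brass-coloured bush, 30 mm diameter, 28 mm high, standing in one of the pockets; origin at the centre of its underside
- steel_ring: flat grey steel spacer ring, 46 mm diameter, 12 mm high, lying in one of the pockets; origin at the centre of its underside
- flanged_bush: grey steel bush with a flange at its foot, 40 mm diameter, 35 mm high, in one of the pockets; its key stays up. Origin at the centre of its underside
- steel_block: grey steel block with bores, 28 x 50 x 28 mm high, in one of the pockets; its key stays up. Origin at the centre of its underside
- marker_pen: blue and white marker pen lying loose on the bench behind the tray, 135 mm long, 17 mm thick; leave alone. Origin under its middle, length along its y
- hex_key: black hex key lying loose on the bench behind the tray, 104 x 40 x 9 mm; leave alone. Origin under its middle, length along its y
- oilstone: brown oilstone stick lying loose on the bench at the tray's -y end, 100 x 13 x 13 mm; leave alone. Origin under its middle, length along its y

How it is judged:
On the way, in this order (a step that is already met when the one before it is completed fails the run):
1. the fingers press the key in front of the brass-coloured bush down (beyond 6 of 8 mm) (((y of brass_bush in the frame of tally_tray between 0.075 and 0.135 m and value of joint key_a above 0.006 m) or (y of brass_bush in the frame of tally_tray between 0.005 and 0.065 m and value of joint key_b above 0.006 m) or (y of brass_bush in the frame of tally_tray between -0.065 and -0.005 m and value of joint key_c above 0.006 m) or (y of brass_bush in the frame of tally_tray between -0.135 and -0.075 m and value of joint key_d above 0.006 m)) and contact force between the fingers and tally_tray above 0.3 N), for 0.05 s.
2. then the fingers press the key in front of the flat steel ring down (beyond 6 of 8 mm) (((y of steel_ring in the frame of tally_tray between 0.075 and 0.135 m and value of joint key_a above 0.006 m) or (y of steel_ring in the frame of tally_tray between 0.005 and 0.065 m and value of joint key_b above 0.006 m) or (y of steel_ring in the frame of tally_tray between -0.065 and -0.005 m and value of joint key_c above 0.006 m) or (y of steel_ring in the frame of tally_tray between -0.135 and -0.075 m and value of joint key_d above 0.006 m)) and contact force between the fingers and tally_tray above 0.3 N), for 0.05 s.
At the end, for the whole second after the job is handed in: The keys in front of the brass-coloured bush and the flat steel ring are more than 6 mm down, the other two less than 3 mm; every part and every loose thing lies at rest within 12 mm of where it started (((y of brass_bush in the frame of tally_tray between 0.075 and 0.135 m and value of joint key_a above 0.006 m) or (y of brass_bush in the frame of tally_tray between 0.005 and 0.065 m and value of joint key_b above 0.006 m) or (y of brass_bush in the frame of tally_tray between -0.065 and -0.005 m and value of joint key_c above 0.006 m) or (y of brass_bush in the frame of tally_tray between -0.135 and -0.075 m and value of joint key_d above 0.006 m)) and ((y of steel_ring in the frame of tally_tray between 0.075 and 0.135 m and value of joint key_a above 0.006 m) or (y of steel_ring in the frame of tally_tray between 0.005 and 0.065 m and value of joint key_b above 0.006 m) or (y of steel_ring in the frame of tally_tray between -0.065 and -0.005 m and value of joint key_c above 0.006 m) or (y of steel_ring in the frame of tally_tray between -0.135 and -0.075 m and value of joint key_d above 0.006 m)) and ((y of flanged_bush in the frame of tally_tray between 0.075 and 0.135 m and value of joint key_a below 0.003 m) or (y of flanged_bush in the frame of tally_tray between 0.005 and 0.065 m and value of joint key_b below 0.003 m) or (y of flanged_bush in the frame of tally_tray between -0.065 and -0.005 m and value of joint key_c below 0.003 m) or (y of flanged_bush in the frame of tally_tray between -0.135 and -0.075 m and value of joint key_d below 0.003 m)) and ((y of steel_block in the frame of tally_tray between 0.075 and 0.135 m and value of joint key_a below 0.003 m) or (y of steel_block in the frame of tally_tray between 0.005 and 0.065 m and value of joint key_b below 0.003 m) or (y of steel_block in the frame of tally_tray between -0.065 and -0.005 m and value of joint key_c below 0.003 m) or (y of steel_block in the frame of tally_tray between -0.135 and -0.075 m and value of joint key_d below 0.003 m)) and distance of each of brass_bush, steel_ring, flanged_bush, steel_block, marker_pen, hex_key, oilstone from where it was at the start of the episode below 0.012 m and linear speed of each of brass_bush, steel_ring, flanged_bush, steel_block, marker_pen, hex_key, oilstone below 0.02 m/s); the robot touches nothing.
It fails at once if the key of the steel ring is pressed (over 3 mm) before the key of the brass bush is down (((y of steel_ring in the frame of tally_tray between 0.075 and 0.135 m and value of joint key_a above 0.003 m) or (y of steel_ring in the frame of tally_tray between 0.005 and 0.065 m and value of joint key_b above 0.003 m) or (y of steel_ring in the frame of tally_tray between -0.065 and -0.005 m and value of joint key_c above 0.003 m) or (y of steel_ring in the frame of tally_tray between -0.135 and -0.075 m and value of joint key_d above 0.003 m)) and ((y of brass_bush in the frame of tally_tray between 0.075 and 0.135 m and value of joint key_a below 0.006 m) or (y of brass_bush in the frame of tally_tray between 0.005 and 0.065 m and value of joint key_b below 0.006 m) or (y of brass_bush in the frame of tally_tray between -0.065 and -0.005 m and value of joint key_c below 0.006 m) or (y of brass_bush in the frame of tally_tray between -0.135 and -0.075 m and value of joint key_d below 0.006 m))).
It fails at once if a key of another part is pressed (over 3 mm) (((y of flanged_bush in the frame of tally_tray between 0.075 and 0.135 m and value of joint key_a above 0.003 m) or (y of flanged_bush in the frame of tally_tray between 0.005 and 0.065 m and value of joint key_b above 0.003 m) or (y of flanged_bush in the frame of tally_tray between -0.065 and -0.005 m and value of joint key_c above 0.003 m) or (y of flanged_bush in the frame of tally_tray between -0.135 and -0.075 m and value of joint key_d above 0.003 m)) or ((y of steel_block in the frame of tally_tray between 0.075 and 0.135 m and value of joint key_a above 0.003 m) or (y of steel_block in the frame of tally_tray between 0.005 and 0.065 m and value of joint key_b above 0.003 m) or (y of steel_block in the frame of tally_tray between -0.065 and -0.005 m and value of joint key_c above 0.003 m) or (y of steel_block in the frame of tally_tray between -0.135 and -0.075 m and value of joint key_d above 0.003 m))).
It fails at once if a part or loose thing is shifted or lifted more than 12 mm (not (distance of brass_bush from where it was at the start of the episode below 0.012 m) or not (distance of steel_ring from where it was at the start of the episode below 0.012 m) or not (distance of flanged_bush from where it was at the start of the episode below 0.012 m) or not (distance of steel_block from where it was at the start of the episode below 0.012 m) or not (distance of marker_pen from where it was at the start of the episode below 0.012 m) or not (distance of hex_key from where it was at the start of the episode below 0.012 m) or not (distance of oilstone from where it was at the start of the episode below 0.012 m)).
It fails at once if the fingers press on the tray or its keys with more than 40 N (contact force between the fingers and tally_tray above 40 N).
It also fails if it takes over 38 s, if anything falls off the work surface, if the arm or the gripper's body presses on something with over 40 N, if the wrist force passes 120 N, or if a joint passes its speed limit or range.

## Working session

There is one attempt and no reset: what is moved stays moved. The work goes in short steps, each a Python script; the robot and the scene stay as the last script left them, time stands still between calls to the robot, and variables do not carry over. Pictures are saved under pics/ and viewed, on a budget of 10 in all, crops included, one or two more only if the job needs it, and the job is handed in when it is done.

```bash
mkdir -p pics
python3 - <<'E'
from cell import bot
import cv2,numpy as np
for n in("top","side"):
    im=bot.camera(n); cv2.imwrite(f"pics/{n}1.png",im[:,:,::-1])
    c=bot.calibration(n);print(n,np.round(c["mtx"],1).tolist(),np.round(c["extrinsics"],3).tolist())
    for t in("tally_tray","brass_bush","steel_ring","flanged_bush","steel_block","key_a_top","oilstone"):
        print(t,[(np.round(d["bbox"]).tolist(),round(d["confidence"],2)) for d in bot.search_frame(n,t)[:5]])
print(bot.read_clock(),bot.read_tool_rot(),bot.read_position())
E
```

```text
top [[350.0, 0.0, 256.9], [0.0, 350.0, 194.0], [0.0, 0.0, 1.0]] [[-0.083, -0.997, 0.006, -0.09], [-0.971, 0.08, -0.228, 0.654], [0.226, -0.025, -0.974, 0.75], [0.0, 0.0, 0.0, 1.0]]
tally_tray [([215.0, 172.0, 127.0, 96.0], 0.58)]
brass_bush [([222.0, 176.0, 35.0, 29.0], 0.73), ([305.0, 186.0, 17.0, 16.0], 0.49)]
steel_ring [([303.0, 186.0, 18.0, 15.0], 0.68), ([276.0, 189.0, 18.0, 19.0], 0.63)]
flanged_bush [([226.0, 217.0, 17.0, 14.0], 0.54)]
steel_block [([250.0, 209.0, 26.0, 10.0], 0.51), ([297.0, 227.0, 10.0, 10.0], 0.18)]
key_a_top [([294.0, 225.0, 11.0, 11.0], 0.54), ([241.0, 248.0, 8.0, 7.0], 0.37), ([321.0, 216.0, 10.0, 10.0], 0.36), ([306.0, 184.0, 16.0, 15.0], 0.23)]
oilstone [([249.0, 206.0, 26.0, 16.0], 0.62), ([342.0, 166.0, 12.0, 35.0], 0.55)]
side [[413.1, 0.0, 259.5], [0.0, 413.1, 192.3], [0.0, 0.0, 1.0]] [[0.988, -0.153, -0.018, -0.65], [-0.116, -0.664, -0.739, 0.036], [0.101, 0.732, -0.674, 0.907], [0.0, 0.0, 0.0, 1.0]]
tally_tray [([183.0, 183.0, 126.0, 130.0], 0.61)]
brass_bush [([267.0, 255.0, 22.0, 24.0], 0.66)]
steel_ring [([258.0, 192.0, 36.0, 30.0], 0.47)]
flanged_bush [([225.0, 187.0, 21.0, 23.0], 0.9)]
steel_block [([234.0, 205.0, 24.0, 31.0], 0.63)]
key_a_top [([198.0, 204.0, 5.0, 8.0], 0.46)]
oilstone [([269.0, 301.0, 61.0, 23.0], 0.74), ([258.0, 190.0, 38.0, 29.0], 0.53)]
0.8 [ 0.59874212 -0.59869587 -0.37625271  0.37617153] [0.23864749 0.49560204 0.23132308]
```

Run:
```python
import cv2,numpy as np
a=cv2.imread("pics/top1.png")[150:290,190:370];b=cv2.imread("pics/side1.png")[160:340,160:340]
cv2.imwrite("pics/v1.png",np.hstack([cv2.resize(a,(480,373)),cv2.resize(b,(373,373))][0:1]+[cv2.resize(b,(320,373))]))
```

```text
(no output)
```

View pics/v1.png

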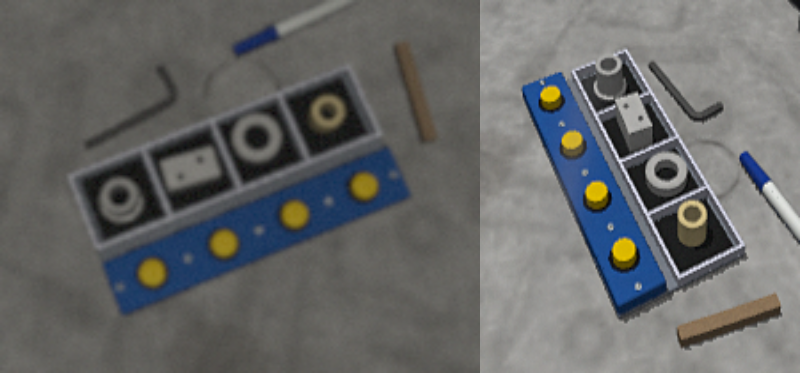

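The picture shows, from left to right in the top view: flanged bush (a), block (b), ring (c), brass bush (d). The yellow keys are at roughly (247,252), (274,241), (300,230) and (327,220). So the order is key_d, then key_c. Next I'll triangulate the caps.

```bash
cat > h.py <<'E'
from cell import bot
import cv2,numpy as np
from scipy.spatial.transform import Rotation as R
def blobs(im,amin):
    h=cv2.cvtColor(im,cv2.COLOR_RGB2HSV)
    m=cv2.inRange(h,(20,170,90),(32,255,255))
    n,_,s,c=cv2.connectedComponentsWithStats(m)
    return [(c[i],s[i,4]) for i in range(1,n) if s[i,4]>=amin]
def plane(o,d,z): return o+d*(z-o[2])/d[2]
def fixed(n,uv,z):
    c=bot.calibration(n);E=np.array(c["extrinsics"]);d=E[:3,:3].T@np.linalg.solve(c["mtx"],[*uv,1])
    return plane(-E[:3,:3].T@E[:3,3],d,z)
def wrist(uv,p,q,z):
    c=bot.calibration("wrist");K=np.array(c["mtx"]);H=np.array(c["hand_eye"])
    v=(np.array(uv)-K[:2,2])/[K[0,0],K[1,1]];t=np.linalg.norm(v)
    d=np.r_[v*np.sin(t)/t,np.cos(t)]
    Q=R.from_quat(np.r_[q[1:],q[0]]).as_matrix()
    return plane(p+Q@H[:3,3],Q@H[:3,:3]@d,z)
E
python3 - <<'E'
from h import *
for n in("top","side"):
    for c,a in blobs(cv2.imread(f"pics/{n}1.png")[:,:,::-1].copy(),15): print(n,c.round(1),a,fixed(n,c,.034 if n=="top" else .030).round(4))
c=bot.calibration("wrist");print(c)
print(bot.read_gripper_width())
E
```

```text
top [111.3 113. ] 48 [0.9021 0.2169 0.034 ]
top [128.5 123.3] 35 [0.8694 0.1721 0.034 ]
top [119.3 133.2] 21 [0.8436 0.1957 0.034 ]
top [326.  219.4] 69 [ 0.5766 -0.3077  0.034 ]
top [300.  230.1] 70 [ 0.5559 -0.2414  0.034 ]
top [273.5 241.1] 73 [ 0.5348 -0.1748  0.034 ]
top [246.7 252. ] 73 [ 0.5142 -0.1086  0.034 ]
top [ 20.1 291.2] 17 [0.468  0.4226 0.034 ]
side [177.7  91.5] 27 [0.4746 0.3845 0.03  ]
side [330.6  97.7] 70 [0.9045 0.2668 0.03  ]
side [315.9 111.8] 26 [0.8446 0.2015 0.03  ]
side [328.6 115.6] 58 [0.8729 0.1764 0.03  ]
side [199.1 206.4] 82 [ 0.5148 -0.1133  0.03  ]
side [211.2 227.2] 74 [ 0.5357 -0.1764  0.03  ]
side [225.1 253.3] 114 [ 0.5566 -0.2462  0.03  ]
side [240.4 281.3] 134 [ 0.5772 -0.3125  0.03  ]
{'mtx': array([[297.31863964,   0.        , 250.64905562],
       [  0.        , 297.31863964, 191.974335  ],
       [  0.        ,   0.        ,   1.        ]]), 'hand_eye': array([[ 9.99999395e-01, -1.07531022e-03,  2.31051104e-04,
         2.59437280e-04],
       [-5.34433687e-04, -2.91463901e-01,  9.56581679e-01,
        -1.43045637e-01],
       [-9.61279000e-04, -9.56581224e-01, -2.91464299e-01,
         7.30645825e-02],
       [ 0.00000000e+00,  0.00000000e+00,  0.00000000e+00,
         1.00000000e+00]])}
0.9998678735474611
```

```bash
cat >> h.py <<'E'
def ori(k,yaw=np.radians(17.4)):
    x=np.array([np.cos(yaw+k*np.pi/2),np.sin(yaw+k*np.pi/2),0]);y=np.array([0,0,-1.])
    q=R.from_matrix(np.c_[x,y,np.cross(x,y)]).as_quat();return np.r_[q[3],q[:3]]
E
python3 - <<'E'
from h import *
q=bot.read_tool_rot();print(R.from_quat(np.r_[q[1:],q[0]]).as_matrix().round(2).tolist())
D=np.array([.5766,-.3095,.034])
for k in range(4):
    j=bot.solve_ik(D+[0,0,.11],ori(k));print(k,None if j is None else np.round(j,2))
ks=[k for k in range(4) if bot.solve_ik(D+[0,0,.11],ori(k)) is not None]
k=min(ks,key=lambda k:abs(bot.solve_ik(D+[0,0,.11],ori(k))[5]))
bot.set_gripper(0.0)
bot.move_pose(D+[0,0,.11],ori(k))
p=bot.read_position();q=bot.read_tool_rot();im=bot.camera("wrist")
cv2.imwrite("pics/w1.png",im[:,:,::-1])
print(k,p,bot.read_clock())
for c,a in blobs(im,60): print(c.round(1),a,wrist(c,p,q,.034).round(4))
E
```

```text
[[0.43, 0.0, -0.9], [0.9, 0.0, 0.43], [0.0, -1.0, -0.0]]
0 [-0.61  0.58 -0.02  0.97  0.    0.66]
1 [-0.61  0.58 -0.02  0.97  0.   -0.91]
2 [-0.61  0.58 -0.02  0.97  0.   -2.48]
3 [-0.61  0.58 -0.02  0.97  0.    2.23]
0 [ 0.57704031 -0.30856399  0.14412236] 4.6917
[250.6  31. ] 587 [ 0.537  -0.1773  0.034 ]
[250.3 110.5] 541 [ 0.5574 -0.2432  0.034 ]
[250. 189.] 493 [ 0.5778 -0.309   0.034 ]
```

View pics/w1.png

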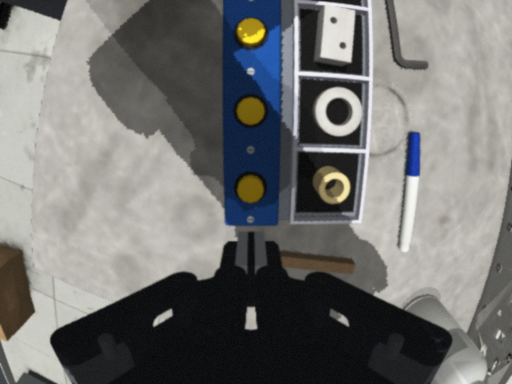

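The wrist view confirms that the end key, at (250,189), is in front of the brass bush, and the next, at (250,110), is in front of the ring. Positions agree within 1–2 mm, so I'll press key_d.

```bash
cat >> h.py <<'E'
def press(xy):
    bot.move_linear([*xy,.046],speed=.06)
    hit=bot.move_linear([*xy,.0235],speed=.012,until_force=10)
    bot.wait(.15);print("hit",hit,bot.read_position().round(4),np.round(bot.read_ft_force(),1))
    bot.move_linear([*xy,.075],speed=.08)
    print(bot.read_clock())
E
python3 - <<'E'
from h import *
press([.5775,-.309])
E
```

```text
hit True [ 0.5775 -0.309   0.0261] [-0.3 -0.4  4.6]
8.9
```

The tool stopped at z = 26.1 mm, which is the key's stop height. Now key_c.

Run:
```python
from h import *
bot.move_linear([.557,-.2428,.075],speed=.08)
press([.557,-.2428])
bot.move_linear([.557,-.2428,.25],speed=.12)
p=bot.read_position();q=bot.read_tool_rot();im=bot.camera("wrist")
for c,a in blobs(im,30): print(c.round(1),a,wrist(c,p,q,.034).round(4))
s=bot.camera("side");t=bot.camera("top")
for n,i in(("side",s),("top",t)):cv2.imwrite(f"pics/{n}2.png",i[:,:,::-1])
a=cv2.resize(s[160:340,160:340],(400,400));b=cv2.imread("pics/side1.png")[160:340,160:340,::-1]
cv2.imwrite("pics/v2.png",np.hstack([cv2.resize(b,(400,400)),a])[:,:,::-1])
print(bot.read_clock(),np.round(bot.read_ft_force(),1))
```

```text
hit True [ 0.5569 -0.2428  0.026 ] [-1.  -0.7  5. ]
12.975
[250.8  51.5] 319 [ 0.5159 -0.1101  0.034 ]
[251.4 107.9] 281 [ 0.5371 -0.1755  0.034 ]
[250.7 164.2] 205 [ 0.5568 -0.2413  0.034 ]
[250.4 216.4] 231 [ 0.5769 -0.307   0.034 ]
14.7333 [ 0.9 -0.6 -0.2]
```

View pics/v2.png

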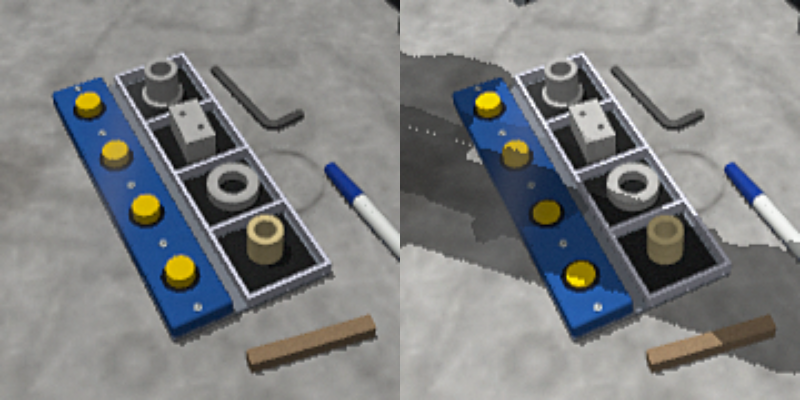

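The right half (after pressing) shows the two caps nearest the camera, at (547,212) and (580,273), sunk by the same amount. The other two are still up, and nothing else has moved. The hand is clear, so I'm handing in.

```bash
python3 -c "
from cell import bot
bot.close_job()"
```

```text
the job is handed in; nothing more can be done
```

I pressed the key in front of the brass bush (key_d) and then the key in front of the steel ring (key_c), and handed the job in. That took about 15 s of the 38 s allowed.

- **Presses:** Both were made with shut fingers and the descent was set to stop at 10 N. The tool stopped at z = 26.1 mm and 26.0 mm, which matches the 26 mm stop height. The force on the tool read about 5 N just after each stop.
- **Final check:** The side view before and after shows those two keys down and the other two up. The parts and loose things look unmoved.
- **Hand position:** It ended about 0.25 m above the bench, and the last force reading was close to zero.
- **Checks that disagreed:** The trained network swapped or mislabelled some parts in the top view. I told the parts apart by looking at the top, side and wrist pictures, which agreed. Key positions from the cameras agreed within about 5 mm, well inside the 24 mm caps.

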